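Prop up the drill display board

TASK

Set up the drill display board: swing the folding prop leg up and over until it is pressed home against its stop bolt, without forcing it, and only then tip the board over from behind and let it come down to rest on the leg. Push the leg with no more than 15 N and the board with no more than 25 N, and leave the bin, the carton and the tin where they are.

Things in the scene. Friction and masses are not known exactly. Their poses are not given: they have to be found in the camera images.
- stand: Fixed plywood base plate of the display stand, 240 (x) x 280 (y) x 14 mm high, y from -125 to +155 mm. Origin on the table under the point midway between the sides; its x runs along both hinge axes, its y points from the board's hinge towards the leg's hinge and the stop block, z is up. Stands at various places and up to 0.45 rad turned.
- leg: Folding prop leg: flat steel bar 50 mm wide, 8 mm thick, ending in a round cross bar 70 mm long, 12 mm thick, 100 mm from the hinge. Origin on its hinge axis, at (0, 80, 26) mm in the stand's frame. Folded flat it points to the stand's -y (under where the board will lie). The hinge has slight friction: about 1 N at the end moves the leg, and it stays where it is left.
- leg_angle (a joint): Angle of the prop leg in rad: 0 folded flat (pointing to the stand's -y), 1.57 upright; it starts half raised, 0.75 to 1.05. It meets the stop bolt somewhere beyond upright, between 1.60 and 2.10: the bolt is set differently each time and its setting is not measured, so it has to be felt. A few newtons hold the leg pressed home; more than 15 N would bend it.
- leg_end (a point): Centre of the leg's round cross bar, on the bar's middle, 100 mm from the leg's hinge axis.
- stop_block: Fixed steel block, 50 (x) x 30 (y) x 74 mm, on the stand's base plate beyond the leg, y 123 to 153 mm in the stand's frame, top 88 mm above the table; carries the stop bolt (12 mm thick, level, 71 mm above the table), whose tip points to the stand's -y and stops the leg. Origin and axes are those of the stand.
- board: Grey steel display board with clipped drills, 200 mm wide (stand's x), 240 mm from hinge to free edge, 12 mm thick, about 0.8 kg. Origin on its hinge axis, at (0, -90, 32) mm in the stand's frame, in the middle of its thickness; its y runs from the hinge to the free edge, its x along the hinge, its z out of the face with the drills. That face looks to the stand's -y while the board stands up; its outer 70 mm are bare. The drills and their rails stand up to 10 mm proud.
- board_angle (a joint): Angle of the board in rad: 0 (start) leaning back 0.35 past upright, away from the leg; it grows as the board tips towards the leg: 0.35 upright, 1.92 would be level. The damped hinge turns under a few newtons at the edge; well past upright (over about 0.6) the board sinks slowly by itself and comes to rest on the leg's cross bar at 1.35 to 1.55.
- board_edge (a point): Middle of the board's free edge, 240 mm from the hinge axis.
- small_bin: Bystander: yellow open bin of drills, 105 x 150 x 70 mm high; origin under its centre.
- carton: Bystander: cardboard carton, 110 x 150 x 60 mm high; origin under its centre.
- tin: Bystander: closed steel tin, 70 mm across, 90 mm high; origin under its centre.

How it is judged:
By the outcome, as a careful person would: the job done as asked, in the order asked, and still so for the second after the job is handed in, with the robot touching nothing.
It also fails if it takes over 67 s, if anything falls off the work surface, if the arm or the gripper's body presses on something with over 40 N, if the wrist force passes 120 N, or if a joint passes its speed limit or range.

ROBOT

A 7-joint arm with a two-finger parallel gripper is mounted at the origin on the work surface. World frame = base frame: x ahead of the robot, y to its left, z up, the work surface at z = 0. Lengths are in m, angles in rad, forces in N, time in s.
With the tool pointing down it reaches from about 0.4 to 0.85 m from the base axis. Payload 10.4 kg.
Tool frame: the origin (TCP) lies at the very end of the fingers, on their centre line; the grasp point (between the pads) lies 19 mm behind it; x points along the fingers, z is the direction in which the jaws open and shut, and the axes are right-handed (so a half turn about x gives the same grasp; the last joint's range is limited). The gripper opens to 85 mm and grips with 20 to 120 N. Pads are 22 mm wide; open, the fingers measure 114 mm over their backs; the gripper's body (76 mm by 85 mm) begins 54 mm behind the grasp point. The pads swing forward as they close: fully open they stand 13 mm farther back than shut.
Start: joints at [-1.127, 0.332, -0.065, 1.46, 0.022, 1.35, -0.088], TCP at [0.281, 0.558, 0.231] pointing down, gripper open.
Joint ranges: [-2.6, 2.6], [-0.5, 2.12], [-1.47, 1.34], [0.16, 2.42], [-1.27, 4.41], [0.06, 2.06], [-2.6, 2.6]. Speed limits (rad/s): [2.22, 2.22, 2.79, 2.79, 3.14, 3.14, 3.14].

INTERFACE

Orientations are given as a unit quaternion [x, y, z, w].
In Python, from workcell import telemetry, viewer, manip, spot_in, mark_of gives the robot as it stands. The module is installed in compiled form; this text tells all that it offers.
- The arm moves only by the shell command python3 -m crank 'ROWS' [FORCE]. ROWS is JSON, a list of rows, each a list of 3 entries, a list of its own where there are three numbers: the closure, from 0 (fully open) to 1 (shut), then the shift along the world's x, y, z in cm, then the turn, a rotation vector about the world's x, y, z in rad. A call has 1 to 12 rows; each row shifts and turns the commanded pose from where the row before left it; what a row does not reach is not made up. A row lasts 1/12 s, in which the tool goes at most 41.7 mm and 7.16 degrees, less where a joint would pass 70% of its speed; a pose out of reach is approached as far as the arm can. A call with a gripper value outside its range is refused whole. The fingers move at their own pace and stop on an object; FORCE is the grip in N (left out, the last holds). Time passes only in rows, so rows that do not move let the fingers close. It gives the time, the measured TCP pose, the force and the opening at its end, in the units of the state.
- telemetry.get_obs(): the state, without advancing time (a new reading comes with each control period).
- viewer.camera(name): name is "scene" or "top" or "wrist"; returns a dict with "frame" (400x640x3 uint8, red, green, blue), "intrinsics" (3x3 intrinsics, pixels), "cam_to_world" (4x4, takes a point from camera to world coordinates). Camera axes: x right, y up, looking along -z (the intrinsics and any distortion apply to the point x, -y, -z); pixel columns grow to the right and rows downward; lengths in m; the calibration is good to about 2 mm. A picture is of the moment at which its call begins. There is no depth.
- manip.hand_in(): hands the job in, once; it reports no verdict.
Trained networks look in a picture, given as the dict that the camera call returned (one of the last four; its "shot" number tells which), for a name from the list of things; names that differ only in an ending like _2 or _b are one class to them, and where a whole thing is asked for, a point or a joint stands for the part that bears it (a point fixed in the world has none). Each returns a list of dicts, best first, with "conf" (0 to 1); they miss things now and then, are a little off and sometimes report something else, mostly with a low value. They report only what shows in the picture. A call takes as long as a camera call.
- spot_in(thing, picture): "location" ([x, y, z] in m, in the coordinates of the camera as it stood for that picture, good to about 4 mm: the middle of the surface that is visible of it).
- mark_of(thing, picture): "location" ([x, y, z] in m, in the coordinates of the camera as it stood for that picture, good to about 4 mm: a listed point, or the origin of a listed thing).
The state is a dict: "clock": time; "joint_pos": joint angles; "joint_velocities": joint speeds; "tau": joint torques, N m; "position": TCP position; "ee_rot": TCP orientation; "ft_force": force on the tool from outside, world axes, zero at the start; "torque": the same for the moment, N m; "grip_width": opening from 0.0 (shut) to 1.0 (fully open).
Only numpy, scipy, OpenCV 4.12 (cv2) and the standard library are available. Lean on these libraries where they do the work, as an engineer would, in place of code of your own. Each camera call takes 0.05 s, during which the arm holds its last target. There are 200 camera calls.

## Working session

There is one attempt and no reset: what is moved stays moved. The work goes in short steps, Python scripts to look and compute and a shell command to move; the robot and the scene stay as the last step left them, time stands still between calls to the robot, and variables do not carry over. Pictures are saved under pics/ and viewed, about 8 in all and at most 12, crops included, and the job is handed in when it is done.

```bash
mkdir -p pics
cat > h.py <<'E'
import numpy as np, cv2
from workcell import telemetry, viewer, manip, spot_in, mark_of
def w(c,p): return (np.array(c["cam_to_world"])@np.r_[p,1])[:3]
def px(c,P):
    q=np.linalg.inv(np.array(c["cam_to_world"]))@np.r_[P,1]; k=np.array(c["intrinsics"])@np.array([q[0],-q[1],-q[2]]); return k[:2]/k[2]
def save(c,n): cv2.imwrite(f"pics/{n}.png",cv2.cvtColor(c["frame"],cv2.COLOR_RGB2BGR))
E
python3 - <<'E'
from h import *
o=telemetry.get_obs(); print({k:np.round(v,3) for k,v in o.items()})
ims=[]
for n in ["scene","top"]:
    c=viewer.camera(n); ims.append(c["frame"])
    for t in ["stand","leg","leg_end","stop_block","board","board_edge","small_bin","carton","tin"]:
        for r in mark_of(t,c)[:1]: 
            P=w(c,r["location"]); print(n,t,round(r["conf"],2),P.round(3),px(c,P).round())
cv2.imwrite("pics/a.png",cv2.resize(cv2.cvtColor(np.vstack(ims),cv2.COLOR_RGB2BGR),None,fx=.75,fy=.75,interpolation=cv2.INTER_AREA))
E
```

```text
{'clock': np.float64(0.0), 'joint_pos': array([-1.127,  0.333, -0.065,  1.461,  0.022,  1.35 , -0.089]), 'joint_velocities': array([-0.   , -0.   , -0.001,  0.   ,  0.001, -0.003,  0.   ]), 'tau': array([ 1.0000e-03, -6.2546e+01,  5.0000e-02, -3.9160e+01,  1.6000e-02,
        1.0000e-02, -0.0000e+00]), 'position': array([0.281, 0.558, 0.23 ]), 'ee_rot': array([-0.371,  0.603,  0.371,  0.602]), 'ft_force': array([-0.666, -0.192,  0.373]), 'torque': array([ 0.031,  0.018, -0.017]), 'grip_width': np.float64(1.001)}
scene stand 0.75 [0.542 0.008 0.002] [330. 236.]
scene leg 0.84 [0.554 0.083 0.027] [352. 233.]
scene leg_end 0.63 [0.537 0.017 0.103] [333. 220.]
scene board 0.88 [ 0.518 -0.082  0.033] [304. 229.]
scene board_edge 0.75 [ 0.503 -0.165  0.26 ] [272. 191.]
scene small_bin 0.84 [ 0.505 -0.449  0.002] [200. 244.]
scene carton 0.59 [ 0.487  0.442 -0.002] [444. 208.]
scene tin 0.74 [ 0.657  0.343 -0.005] [431. 253.]
top stand 0.8 [0.539 0.011 0.   ] [306. 201.]
top leg 0.89 [0.554 0.082 0.026] [283. 195.]
top leg_end 0.67 [0.543 0.022 0.101] [302. 195.]
top board 0.88 [ 0.519 -0.079  0.029] [335. 205.]
top board_edge 0.77 [ 0.503 -0.162  0.255] [370. 201.]
top small_bin 0.91 [ 0.502 -0.45   0.001] [452. 209.]
top carton 0.98 [ 0.491  0.445 -0.   ] [171. 219.]
top tin 0.78 [ 0.654  0.348 -0.001] [202. 168.]
```

View pics/a.png

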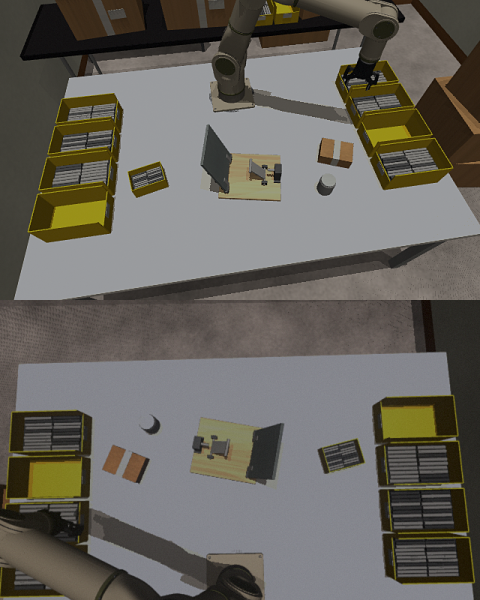

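The pictures agree with the networks: the stand is at about (0.54, 0.01), yaw about -0.21. The board leans back to world -y, the leg is half raised, and the block lies beyond it at +y.

Run:
```python
from h import *
from scipy.spatial.transform import Rotation as R
o=telemetry.get_obs(); M=R.from_quat(o["ee_rot"]).as_matrix(); print(M.round(3))
B=np.array([.5185,-.0805]);L=np.array([.554,.0825]);y=(L-B)/np.linalg.norm(L-B);x=np.array([y[1],-y[0]]);print(x,y)
S=np.array([.54,.01]);print("goal",S-.025*y, "jaw yaw deg",np.degrees(np.arctan2(M[1,2],M[0,2])),"xs yaw",np.degrees(np.arctan2(x[1],x[0])))
```

```text
[[-0.    -0.893  0.45 ]
 [ 0.     0.45   0.893]
 [-1.     0.     0.   ]]
[ 0.97709514 -0.21280293] [0.21280293 0.97709514]
goal [ 0.53467993 -0.01442738] jaw yaw deg 63.251662393405866 xs yaw -12.28666183819137
```

```bash
python3 -m crank '[[1,[1.15,-2.6,0],[0,0,-0.06]],[1,[1.15,-2.6,0],[0,0,-0.06]],[1,[1.15,-2.6,0],[0,0,-0.06]],[1,[1.15,-2.6,0],[0,0,-0.06]],[1,[1.15,-2.6,0],[0,0,-0.06]],[1,[1.15,-2.6,0],[0,0,-0.06]],[1,[1.15,-2.6,0],[0,0,-0.06]],[1,[1.15,-2.6,0],[0,0,-0.06]],[1,[1.15,-2.6,0],[0,0,-0.06]],[1,[1.15,-2.6,0],[0,0,-0.06]],[1,[1.15,-2.6,0],[0,0,-0.06]]]' 30
python3 -m crank '[[1,[1.15,-2.6,0],[0,0,-0.06]],[1,[1.15,-2.6,0],[0,0,-0.06]],[1,[1.15,-2.6,0],[0,0,-0.06]],[1,[1.15,-2.6,0],[0,0,-0.06]],[1,[1.15,-2.6,0],[0,0,-0.06]],[1,[1.15,-2.6,0],[0,0,-0.06]],[1,[1.15,-2.6,0],[0,0,-0.06]],[1,[1.15,-2.6,0],[0,0,-0.06]],[1,[1.15,-2.6,0],[0,0,-0.06]],[1,[1.15,-2.6,0],[0,0,-0.06]],[1,[1.15,-2.6,0],[0,0,-0.06]]]'
```

```text
clock: 1.92
position: [0.4081, 0.2709, 0.2316]
ee_rot: [-0.155, 0.69, 0.155, 0.69]
ft_force: [0.8, -0.4, 0.4]
grip_width: 0.004
clock: 2.83
position: [0.5347, -0.0152, 0.2316]
ee_rot: [0.077, 0.703, -0.077, 0.703]
ft_force: [1.3, 0.5, 0.0]
grip_width: -0.0
```

Run:
```python
from h import *
from scipy.spatial.transform import Rotation as R
o=telemetry.get_obs(); print(o["position"],o["joint_pos"].round(2),R.from_quat(o["ee_rot"]).as_matrix().round(2))
c=viewer.camera("scene")
for t in ["leg_end","board_edge","stop_block"]:
    for r in mark_of(t,c)[:1]: print(t,r["conf"],w(c,r["location"]).round(3))
f=c["frame"][130:300,220:440]
cv2.imwrite("pics/b.png",cv2.resize(cv2.cvtColor(f,cv2.COLOR_RGB2BGR),None,fx=3,fy=3))
```

```text
[ 0.53471241 -0.0151561   0.23161111] [-0.51  0.13  0.5   1.72 -0.06  1.3  -0.22] [[ 0.    0.22  0.98]
 [ 0.    0.98 -0.22]
 [-1.    0.    0.  ]]
leg_end 0.81 [0.537 0.018 0.104]
board_edge 0.84 [ 0.504 -0.165  0.262]
```

View pics/b.png

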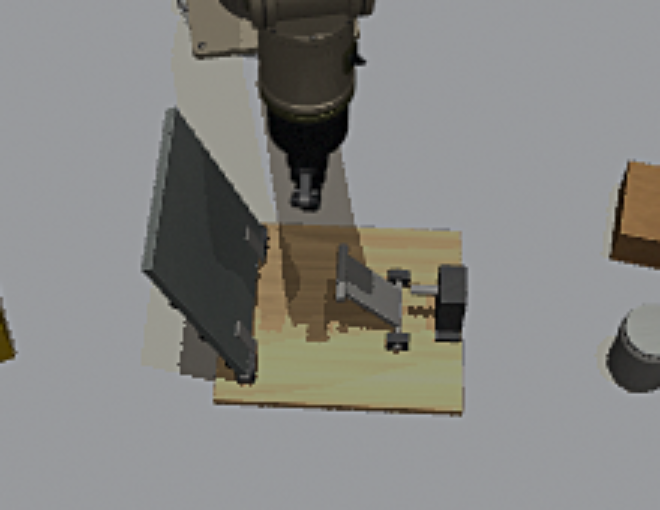

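The closed gripper is in crop b at about (305,200), between the board and the leg end at (342,270), and clear of both. Next it goes down.

```bash
python3 -m crank '[[1,[0,0,-2.5],[0,0,0]],[1,[0,0,-2.5],[0,0,0]],[1,[0,0,-2.5],[0,0,0]],[1,[0,0,-2.5],[0,0,0]],[1,[0,0,-2.5],[0,0,0]],[1,[0,0,-2.1],[0,0,0]],[1,[0,0,0],[0,0,0]]]'
python3 -m crank '[[1,[0.11,0.49,0],[0,0,0]],[1,[0.11,0.49,0],[0,0,0]],[1,[0.11,0.49,0],[0,0,0]],[1,[0.11,0.49,0],[0,0,0]],[1,[0.11,0.49,0],[0,0,0]],[1,[0.11,0.49,0],[0,0,0]],[1,[0,0,0],[0,0,0]]]'
python3 -c "
from h import *
c=viewer.camera('scene');print([ (r['conf'],w(c,r['location'])) for r in mark_of('leg_end',c)[:1]])"
```

```text
clock: 3.62
position: [0.5314, -0.0124, 0.0816]
ee_rot: [0.075, 0.705, -0.076, 0.701]
ft_force: [-0.9, 0.4, 0.1]
grip_width: -0.002
clock: 4.2
position: [0.5413, 0.017, 0.0857]
ee_rot: [0.076, 0.703, -0.075, 0.703]
ft_force: [-0.5, -0.5, 0.1]
grip_width: 0.001
[(0.51, array([0.53976383, 0.03203258, 0.11360601]))]
```

```bash
python3 -m crank '[[1,[0.11,0.49,0.2],[0,0,0]],[1,[0.11,0.49,0.2],[0,0,0]],[1,[0.11,0.49,0.2],[0,0,0]],[1,[0.11,0.49,0.2],[0,0,0]],[1,[0.11,0.49,0.2],[0,0,0]],[1,[0.11,0.49,0.2],[0,0,0]],[1,[0.11,0.49,0.2],[0,0,0]],[1,[0.11,0.49,0],[0,0,0]],[1,[0.11,0.49,0],[0,0,0]],[1,[0.05,0.23,0],[0,0,0]],[1,[0,0,0],[0,0,0]]]'
python3 -m crank '[[1,[0.04,0.195,0],[0,0,0]],[1,[0.04,0.195,0],[0,0,0]],[1,[0.04,0.195,0],[0,0,0]]]'
python3 -c "
from h import *
c=viewer.camera('scene');print([ (r['conf'],w(c,r['location'])) for r in mark_of('leg_end',c)[:1]])"
```

```text
clock: 5.22
position: [0.5514, 0.0629, 0.0992]
ee_rot: [0.076, 0.703, -0.076, 0.703]
ft_force: [0.2, -0.1, -0.3]
grip_width: -0.003
clock: 5.47
position: [0.5525, 0.0677, 0.0993]
ee_rot: [0.076, 0.703, -0.076, 0.703]
ft_force: [-0.4, -0.9, 0.6]
grip_width: 0.003
[(0.41, array([0.55161498, 0.0819623 , 0.12561531]))]
```

```bash
cat > ok.py <<'E'
from h import *
import sys
o=telemetry.get_obs(); f=o["ft_force"]@np.array([.213,.977,0]); print("ALONG",round(f,1),o["position"].round(4)); sys.exit(abs(f)>float(sys.argv[1]))
E
python3 -m crank '[[1,[0.04,0.195,0],[0,0,0]],[1,[0,0,0],[0,0,0]]]' >/dev/null; python3 ok.py 3 &&
python3 -m crank '[[1,[0.04,0.195,0],[0,0,0]],[1,[0,0,0],[0,0,0]]]' >/dev/null; python3 ok.py 3 &&
python3 -m crank '[[1,[0.04,0.195,0],[0,0,0]],[1,[0,0,0],[0,0,0]]]' >/dev/null && python3 ok.py 3 &&
python3 -m crank '[[1,[0.04,0.195,0],[0,0,0]],[1,[0,0,0],[0,0,0]]]' >/dev/null && python3 ok.py 3 &&
python3 -m crank '[[1,[0.04,0.195,0],[0,0,0]],[1,[0,0,0],[0,0,0]]]' >/dev/null && python3 ok.py 3 &&
python3 -m crank '[[1,[0.04,0.195,0],[0,0,0]],[1,[0,0,0],[0,0,0]]]' >/dev/null && python3 ok.py 3 &&
python3 -m crank '[[1,[0.04,0.195,0],[0,0,0]],[1,[0,0,0],[0,0,0]]]' >/dev/null && python3 ok.py 3 &&
python3 -m crank '[[1,[0.04,0.195,0],[0,0,0]],[1,[0,0,0],[0,0,0]]]' >/dev/null && python3 ok.py 3
```

```text
ALONG -0.7 [0.5529 0.0701 0.0993]
ALONG -0.7 [0.5529 0.0701 0.0993]False
False
```

```bash
sed -i 's/sys.exit(\(.*\))$/sys.exit(int(\1))/' ok.py
python3 -m crank '[[1,[0.04,0.195,0],[0,0,0]],[1,[0,0,0],[0,0,0]]]' >/dev/null && python3 ok.py 3 &&
python3 -m crank '[[1,[0.04,0.195,0],[0,0,0]],[1,[0,0,0],[0,0,0]]]' >/dev/null && python3 ok.py 3 &&
python3 -m crank '[[1,[0.04,0.195,0],[0,0,0]],[1,[0,0,0],[0,0,0]]]' >/dev/null && python3 ok.py 3 &&
python3 -m crank '[[1,[0.04,0.195,0],[0,0,0]],[1,[0,0,0],[0,0,0]]]' >/dev/null && python3 ok.py 3 &&
python3 -m crank '[[1,[0.04,0.195,0],[0,0,0]],[1,[0,0,0],[0,0,0]]]' >/dev/null && python3 ok.py 3 &&
python3 -m crank '[[1,[0.04,0.195,0],[0,0,0]],[1,[0,0,0],[0,0,0]]]' >/dev/null && python3 ok.py 3 &&
python3 -m crank '[[1,[0.04,0.195,0],[0,0,0]],[1,[0,0,0],[0,0,0]]]' >/dev/null && python3 ok.py 3 &&
python3 -m crank '[[1,[0.04,0.195,0],[0,0,0]],[1,[0,0,0],[0,0,0]]]' >/dev/null && python3 ok.py 3
```

```text
ALONG -0.5 [0.5533 0.0721 0.0994]
ALONG -0.2 [0.5537 0.0741 0.0994]
ALONG -1.1 [0.5541 0.076  0.0993]
ALONG -0.6 [0.5545 0.0779 0.0993]
ALONG 0.3 [0.5549 0.0799 0.0993]
ALONG -4.0 [0.555  0.0806 0.0992]
```

```bash
python3 -m crank '[[1,[0.02,0.1,0],[0,0,0]],[1,[0,0,0],[0,0,0]],[1,[0,0,0],[0,0,0]]]' >/dev/null && python3 ok.py 6 &&
python3 -m crank '[[1,[0.01,0.05,0],[0,0,0]],[1,[0,0,0],[0,0,0]],[1,[0,0,0],[0,0,0]]]' >/dev/null && python3 ok.py 6
python3 - <<'E'
from h import *
for n in ["scene","top"]:
    c=viewer.camera(n);print([ (r['conf'],w(c,r['location'])) for r in mark_of('leg_end',c)[:1]])
    if n=="scene":cv2.imwrite("pics/c.png",cv2.resize(cv2.cvtColor(c["frame"][160:260,280:400],cv2.COLOR_RGB2BGR),None,fx=5,fy=5))
E
```

```text
ALONG -7.3 [0.5551 0.0809 0.0992]
[(0.61, array([0.55418595, 0.10079011, 0.12567472]))]
[(0.56, array([ 0.52048307, -0.07945043,  0.02657143]))]
```

View pics/c.png

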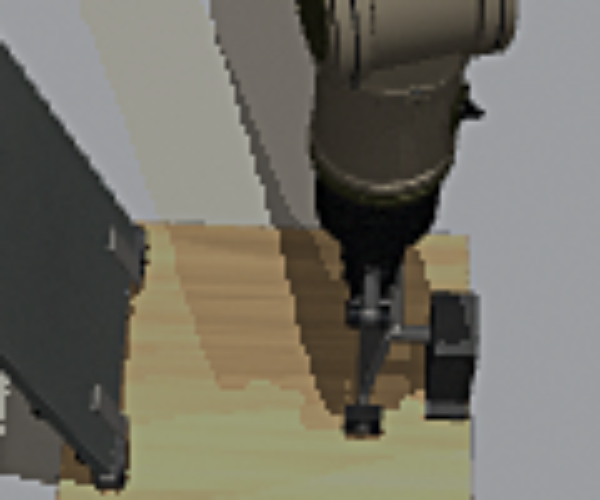

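The leg is just past upright with the bolt tip touching it. The force rose to 7 N with only 0.3 mm of motion, so it's home. Now I back off, rise and go over to behind the board.

```bash
python3 -m crank '[[1,[-0.05,-0.25,0],[0,0,0]],[1,[-0.1,-0.5,0],[0,0,0]],[1,[-0.2,-0.9,0],[0,0,0]],[1,[-0.2,-0.9,0],[0,0,0]],[1,[0,0,2.5],[0,0,0]],[1,[0,0,2.5],[0,0,0]],[1,[0,0,2.5],[0,0,0]],[1,[0,0,2.5],[0,0,0]],[1,[0,0,2.5],[0,0,0]],[1,[0,0,2.5],[0,0,0]],[1,[0,0,2.5],[0,0,0]],[1,[0,0,2.5],[0,0,0]]]'
python3 -m crank '[[1,[0,0,2],[0,0,0]],[1,[-0.6,-2.75,0],[0,0,0]],[1,[-0.6,-2.75,0],[0,0,0]],[1,[-0.6,-2.75,0],[0,0,0]],[1,[-0.6,-2.75,0],[0,0,0]],[1,[-0.6,-2.75,0],[0,0,0]],[1,[-0.6,-2.75,0],[0,0,0]],[1,[-0.6,-2.75,0],[0,0,0]],[1,[-0.6,-2.75,0],[0,0,0]],[1,[-0.6,-2.75,0],[0,0,0]],[1,[-0.4,-1.85,0],[0,0,0]],[1,[0,0,0],[0,0,0]]]'
python3 - <<'E'
from h import *
for n in ["scene","top"]:
    c=viewer.camera(n)
    for t in ["leg_end","board_edge"]: print(n,t,[ (round(r['conf'],2),w(c,r['location']).round(3)) for r in mark_of(t,c)[:1]])
    if n=="scene":cv2.imwrite("pics/d.png",cv2.resize(cv2.cvtColor(c["frame"][100:260,220:400],cv2.COLOR_RGB2BGR),None,fx=4,fy=3.7))
E
```

```text
clock: 8.18
position: [0.5496, 0.056, 0.3007]
ee_rot: [0.077, 0.703, -0.076, 0.703]
ft_force: [-0.1, 0.5, -0.6]
grip_width: 0.002
clock: 9.18
position: [0.4897, -0.2144, 0.3196]
ee_rot: [0.078, 0.702, -0.079, 0.703]
ft_force: [-0.5, -1.0, -1.1]
grip_width: 0.002
scene leg_end [(0.56, array([0.554, 0.098, 0.126]))]
scene board_edge [(0.55, array([ 0.503, -0.164,  0.259]))]
top leg_end [(0.51, array([0.561, 0.099, 0.124]))]
top board_edge [(0.66, array([ 0.503, -0.16 ,  0.257]))]
```

View pics/d.png

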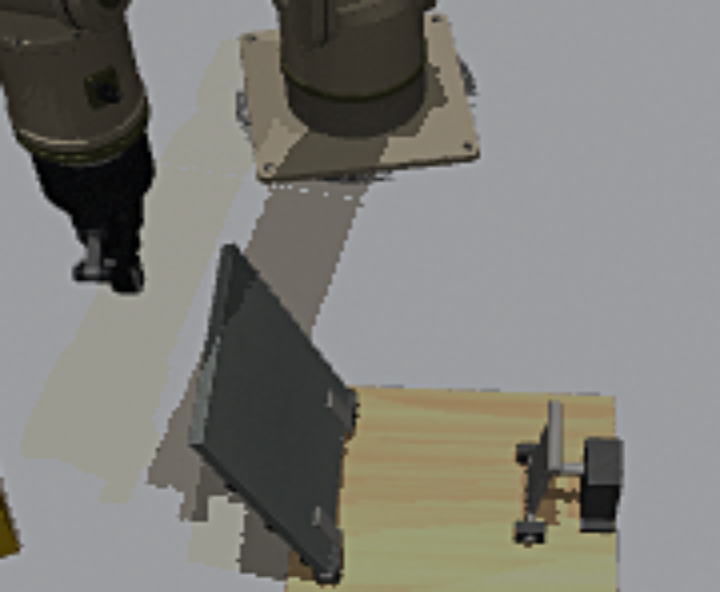

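The leg stays against the bolt at (560,470). The gripper is behind the board, whose top edge runs from (230,245) to (197,440).

```bash
python3 -m crank '[[1,[0,0,-2.5],[0,0,0]],[1,[0,0,-2.5],[0,0,0]],[1,[0,0,-2.5],[0,0,0]],[1,[0,0,-1.5],[0,0,0]],[1,[0.1,0.5,0],[0,0,0]],[1,[0.1,0.5,0],[0,0,0]],[1,[0.1,0.5,0],[0,0,0]],[1,[0.1,0.5,0],[0,0,0]],[1,[0.1,0.5,0],[0,0,0]],[1,[0.1,0.5,0],[0,0,0]],[1,[0,0,0],[0,0,0]]]' >/dev/null; python3 ok.py 5 &&
python3 -m crank '[[1,[0.04,0.195,0],[0,0,0]],[1,[0.04,0.195,0],[0,0,0]],[1,[0.04,0.195,0],[0,0,0]]]' >/dev/null && python3 ok.py 10 &&
python3 -m crank '[[1,[0.04,0.195,0],[0,0,0]],[1,[0.04,0.195,0],[0,0,0]],[1,[0.04,0.195,0],[0,0,0]]]' >/dev/null && python3 ok.py 10 &&
python3 -m crank '[[1,[0.04,0.195,0],[0,0,0]],[1,[0.04,0.195,0],[0,0,0]],[1,[0.04,0.195,0],[0,0,0]]]' >/dev/null && python3 ok.py 10 &&
python3 -m crank '[[1,[0.04,0.195,0],[0,0,0]],[1,[0.04,0.195,0],[0,0,0]],[1,[0.04,0.195,0],[0,0,0]]]' >/dev/null && python3 ok.py 12
```

```text
ALONG -1.0 [ 0.4985 -0.178   0.2299]
ALONG -3.9 [ 0.4991 -0.1738  0.2296]
ALONG -1.6 [ 0.5003 -0.1673  0.2293]
ALONG -2.9 [ 0.5016 -0.1612  0.2293]
ALONG -1.4 [ 0.5028 -0.1554  0.2293]
```

```bash
python3 -m crank '[[1,[0.06,0.29,0],[0,0,0]],[1,[0.06,0.29,0],[0,0,0]],[1,[0.06,0.29,0],[0,0,0]],[1,[0.06,0.29,0],[0,0,0]],[1,[0.06,0.29,0],[0,0,0]],[1,[0.06,0.29,0],[0,0,0]]]' >/dev/null; python3 ok.py 12 &&
python3 -m crank '[[1,[0.06,0.29,0],[0,0,0]],[1,[0.06,0.29,0],[0,0,0]],[1,[0.06,0.29,0],[0,0,0]],[1,[0.06,0.29,0],[0,0,0]],[1,[0.06,0.29,0],[0,0,0]],[1,[0.06,0.29,0],[0,0,0]]]' >/dev/null; python3 ok.py 12 &&
python3 -m crank '[[1,[0.06,0.29,0],[0,0,0]],[1,[0.06,0.29,0],[0,0,0]],[1,[0.06,0.29,0],[0,0,0]],[1,[0.06,0.29,0],[0,0,0]],[1,[0.06,0.29,0],[0,0,0]],[1,[0.06,0.29,0],[0,0,0]],[1,[0.06,0.29,0],[0,0,0]],[1,[0.06,0.29,0],[0,0,0]]]' >/dev/null; python3 ok.py 12 &&
python3 -m crank '[[1,[0.06,0.29,0],[0,0,0]],[1,[0.06,0.29,0],[0,0,0]],[1,[0.06,0.29,0],[0,0,0]],[1,[0.06,0.29,0],[0,0,0]],[1,[0.06,0.29,0],[0,0,0]],[1,[0.06,0.29,0],[0,0,0]],[1,[0.06,0.29,0],[0,0,0]],[1,[0.06,0.29,0],[0,0,0]]]' >/dev/null; python3 ok.py 12
python3 - <<'E'
from h import *
c=viewer.camera("scene")
for t in ["leg_end","board_edge"]: print(t,[ (round(r['conf'],2),w(c,r['location']).round(3)) for r in mark_of(t,c)[:1]])
E
```

```text
ALONG -2.4 [ 0.5064 -0.1378  0.2292]
ALONG -3.9 [ 0.5101 -0.1211  0.2312]
ALONG -1.3 [ 0.5166 -0.0975  0.2326]
ALONG -0.7 [ 0.5193 -0.0741  0.2289]
leg_end [(0.51, array([0.553, 0.097, 0.127]))]
board_edge [(0.88, array([ 0.526, -0.057,  0.275]))]
```

```bash
python3 -m crank '[[1,[0.06,0.29,0],[0,0,0]],[1,[0.06,0.29,0],[0,0,0]],[1,[0.06,0.29,0],[0,0,0]],[1,[0.06,0.29,0],[0,0,0]],[1,[0.06,0.29,0],[0,0,0]],[1,[0.06,0.29,0],[0,0,0]],[1,[0.06,0.29,0],[0,0,0]],[1,[0.06,0.29,0],[0,0,0]]]' >/dev/null; python3 ok.py 12 &&
python3 -m crank '[[1,[0.06,0.29,0],[0,0,0]],[1,[0.06,0.29,0],[0,0,0]],[1,[0.06,0.29,0],[0,0,0]],[1,[0.06,0.29,0],[0,0,0]],[1,[0.06,0.29,0],[0,0,0]],[1,[0.06,0.29,0],[0,0,0]],[1,[0.06,0.29,0],[0,0,0]],[1,[0.06,0.29,0],[0,0,0]]]' >/dev/null; python3 ok.py 12 &&
python3 -m crank '[[1,[0.06,0.29,0],[0,0,0]],[1,[0.06,0.29,0],[0,0,0]],[1,[0.06,0.29,0],[0,0,0]],[1,[0.06,0.29,0],[0,0,0]],[1,[0,0,0],[0,0,0]],[1,[0,0,0],[0,0,0]]]' >/dev/null; python3 ok.py 12
python3 - <<'E'
from h import *
c=viewer.camera("scene")
for t in ["leg_end","board_edge"]: print(t,[ (round(r['conf'],2),w(c,r['location']).round(3)) for r in mark_of(t,c)[:1]])
E
```

```text
ALONG -0.2 [ 0.5244 -0.0509  0.2293]
ALONG 0.0 [ 0.5292 -0.0277  0.2293]
ALONG 0.4 [ 0.5316 -0.0163  0.2293]
leg_end [(0.57, array([0.552, 0.098, 0.128]))]
board_edge [(0.82, array([0.541, 0.014, 0.255]))]
```

Angle is about 0.75 and contact force is zero, so the board is sinking by itself. I back away and wait.

```bash
python3 -m crank '[[1,[-0.2,-0.9,0],[0,0,0]],[1,[-0.4,-2,0],[0,0,0]],[1,[-0.6,-2.75,0],[0,0,0]],[1,[-0.6,-2.75,0],[0,0,0]],[1,[-0.6,-2.75,0],[0,0,0]],[1,[-0.6,-2.75,0],[0,0,0]],[1,[-0.6,-2.75,0],[0,0,0]],[1,[0,0,2.5],[0,0,0]],[1,[0,0,2.5],[0,0,0]],[1,[0,0,2.5],[0,0,0]],[1,[0,0,0],[0,0,0]],[1,[0,0,0],[0,0,0]]]'
python3 -m crank '[[1,[0,0,0],[0,0,0]],[1,[0,0,0],[0,0,0]],[1,[0,0,0],[0,0,0]],[1,[0,0,0],[0,0,0]],[1,[0,0,0],[0,0,0]],[1,[0,0,0],[0,0,0]],[1,[0,0,0],[0,0,0]],[1,[0,0,0],[0,0,0]],[1,[0,0,0],[0,0,0]],[1,[0,0,0],[0,0,0]],[1,[0,0,0],[0,0,0]],[1,[0,0,0],[0,0,0]]]' >/dev/null
cat > be.py <<'E'
from h import *
c=viewer.camera("scene"); print(telemetry.get_obs()["clock"])
for t in ["leg_end","board_edge"]: print(t,[ (round(r['conf'],2),w(c,r['location']).round(3)) for r in mark_of(t,c)[:1]])
cv2.imwrite("pics/e.png",cv2.resize(cv2.cvtColor(c["frame"][130:280,180:460],cv2.COLOR_RGB2BGR),None,fx=2.8,fy=2.8))
E
python3 be.py
python3 -m crank '[[1,[0,0,0],[0,0,0]],[1,[0,0,0],[0,0,0]],[1,[0,0,0],[0,0,0]],[1,[0,0,0],[0,0,0]],[1,[0,0,0],[0,0,0]],[1,[0,0,0],[0,0,0]],[1,[0,0,0],[0,0,0]],[1,[0,0,0],[0,0,0]],[1,[0,0,0],[0,0,0]],[1,[0,0,0],[0,0,0]],[1,[0,0,0],[0,0,0]],[1,[0,0,0],[0,0,0]]]' >/dev/null
python3 be.py
```

```text
clock: 16.87
position: [0.4957, -0.184, 0.3054]
ee_rot: [0.077, 0.702, -0.076, 0.704]
ft_force: [-0.1, 0.2, 0.1]
grip_width: 0.0
17.9167
leg_end []
board_edge [(0.88, array([0.56 , 0.117, 0.157]))]
19.0667
leg_end []
board_edge [(0.94, array([0.558, 0.119, 0.155]))]
```

```bash
python3 -m crank '[[1,[0,0,0],[0,0,0]],[1,[0,0,0],[0,0,0]],[1,[0,0,0],[0,0,0]],[1,[0,0,0],[0,0,0]],[1,[0,0,0],[0,0,0]],[1,[0,0,0],[0,0,0]],[1,[0,0,0],[0,0,0]],[1,[0,0,0],[0,0,0]],[1,[0,0,0],[0,0,0]],[1,[0,0,0],[0,0,0]],[1,[0,0,0],[0,0,0]],[1,[0,0,0],[0,0,0]]]' >/dev/null
python3 be.py
python3 - <<'E'
from h import *
c=viewer.camera("top")
for t in ["small_bin","carton","tin","board_edge"]: print(t,[ (round(r['conf'],2),w(c,r['location']).round(3)) for r in mark_of(t,c)[:1]])
E
```

```text
20.2167
leg_end []
board_edge [(0.64, array([0.562, 0.121, 0.154]))]
small_bin [(0.94, array([ 0.501, -0.447,  0.   ]))]
carton [(0.61, array([ 0.495,  0.446, -0.   ]))]
tin [(0.62, array([ 0.655,  0.345, -0.002]))]
board_edge [(0.6, array([0.561, 0.125, 0.151]))]
```

View pics/e.png

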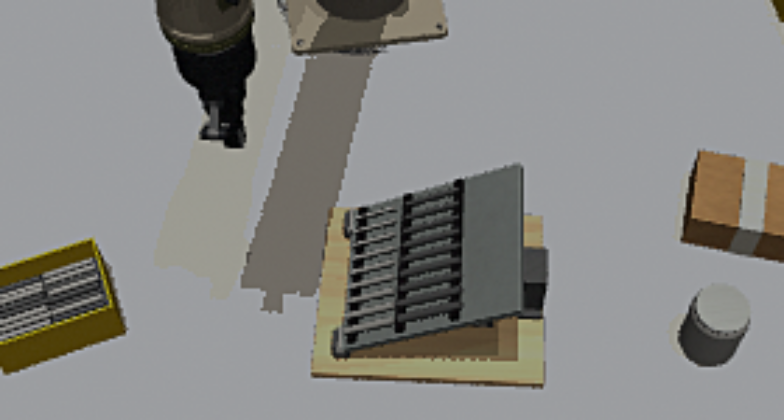

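The board rests on the leg and the bystanders are in place. The edge readings crept 1–2 mm, so I'll wait once more to make sure that is only noise.

```bash
python3 -m crank '[[1,[0,0,0],[0,0,0]],[1,[0,0,0],[0,0,0]],[1,[0,0,0],[0,0,0]],[1,[0,0,0],[0,0,0]],[1,[0,0,0],[0,0,0]],[1,[0,0,0],[0,0,0]],[1,[0,0,0],[0,0,0]],[1,[0,0,0],[0,0,0]],[1,[0,0,0],[0,0,0]],[1,[0,0,0],[0,0,0]],[1,[0,0,0],[0,0,0]],[1,[0,0,0],[0,0,0]]]' >/dev/null
python3 -m crank '[[1,[0,0,0],[0,0,0]],[1,[0,0,0],[0,0,0]],[1,[0,0,0],[0,0,0]],[1,[0,0,0],[0,0,0]],[1,[0,0,0],[0,0,0]],[1,[0,0,0],[0,0,0]],[1,[0,0,0],[0,0,0]],[1,[0,0,0],[0,0,0]],[1,[0,0,0],[0,0,0]],[1,[0,0,0],[0,0,0]],[1,[0,0,0],[0,0,0]],[1,[0,0,0],[0,0,0]]]' >/dev/null
python3 - <<'E'
from h import *
a=cv2.imread("pics/e.png").astype(int)
c=viewer.camera("scene")
for t in ["board_edge"]: print(t,[ (round(r['conf'],2),w(c,r['location']).round(3)) for r in mark_of(t,c)[:1]])
b=cv2.resize(cv2.cvtColor(c["frame"][130:280,180:460],cv2.COLOR_RGB2BGR),None,fx=2.8,fy=2.8).astype(int)
d=abs(a-b).max(2); print("pixels changed",(d>25).sum(), "of", d.size)
E
```

```text
board_edge [(0.76, array([0.559, 0.121, 0.155]))]
pixels changed 0 of 329280
```

Nothing in the picture has changed over 2 s, so the scene is at rest.

```bash
python3 -c "
from h import *
print(manip.hand_in())"
```

```text
the job is handed in; nothing more can be done
None
```

The display board is set up and handed in at about 22 s of the 67 s allowed: the leg was pressed home first, and the board now rests on it.

- **Leg:** I swung it past upright until it met the stop bolt. The force then rose to about 7 N with only 0.3 mm of further motion. It stayed against the bolt when I backed off.
- **Board:** I pushed it from behind on its bare outer strip. The highest reading was about 4 N, though I only sampled force every few rows. At about 0.75 rad I backed away and let it sink by itself.
- **Last checks:** The board angle worked out at about 1.37 rad, in the expected 1.35–1.55. That fits the 1.38 worked out from where the leg's cross bar stands. No pixel changed noticeably over the last 2 s, the gripper was well clear, and the bin, carton and tin measured within about 5 mm of where they started, within the networks' error.
- **Not confirmed:**
  - The leg end could no longer be seen under the lowered board, so its final position is inferred from the board's angle.
  - Single edge readings scattered by a few millimetres.
  - One top-camera reading of the leg end was clearly false, landing on the board hinge, and I ignored it.

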